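# Click the weekday wheel on to today's mark

### The job

At the egg restocking bench, the larger of the two weekday dials is a few days behind. With a light fingertip, flick the lobes on the edge of its wheel clockwise (seen from above), click by click, until the one long lobe with the stud sits opposite the fixed pointer, clicked into rest, and never let it run past the pointer. Nothing is picked up or moved: leave the small dial, the cartons and everything else on the bench as they are.

Things in the scene. Friction and masses are not known exactly. Their poses are not given: they have to be found in the camera images.
- wheel (a joint): rotation (rad) of the large wheel about its upright axis: 0 when the long lobe is opposite the pointer, growing clockwise seen from above; it starts two to four clicks short (negative). A click is 2 pi / 7 = 0.898 rad; let go, a spring pulls it into the nearest click. About 2 N on a lobe takes it over a click. It turns either way without stops.
- wheel_axis (a point): point on the large wheel's axis, 52 mm above the table; fixed frame: x towards the pointer, z up. Black plastic wheel: hub of 30 mm radius, seven evenly spaced radial lobes 12 mm wide with rounded ends, at heights 44 to 60 mm; six reach 50 mm from the axis, one 60 mm. Clicked in, a lobe faces the pointer and a gap between two lobes is centred on the side away from it (-x).
- big_dial: fixed base of the large dial; origin on the wheel's axis at table height, x towards the pointer. White base plate 8 mm thick, from x = -59 to 91 mm, y = -52 to 52 mm; on it, beneath the lobes, an aluminium drum of 41 mm radius with its top 30 mm above the table, then a narrow neck (18 mm radius) up to the wheel.
- wheel_long_lobe (a point): outer end of the large wheel's long lobe, 60 mm from the axis, at mid-height of the lobe; this lobe also carries a small upright steel stud (10 mm across, 8 mm high, its top 68 mm above the table) at 52 mm from the axis
- wheel_pointer (a point): inner tip of the large dial's fixed dark steel pointer, 66 mm from the axis; the pointer's post stands behind it, 76 to 88 mm from the axis, 10 mm wide, 60 mm high
- small_wheel_axis (a point): the same point on the small dial, which is 0.72 times as large across (lobes reach 36 mm, the long one 43 mm; base plate 108 x 75 mm) with the same heights; x points to its pointer. To be left alone.
- small_wheel (a joint): rotation (rad) of the small wheel, measured the same way; already at 0, its long lobe at its pointer
- open_carton: open egg carton with five eggs in it, 106 x 153 mm, about 110 mm high; bystander; origin under its centre
- carton_a: closed six-egg carton, 106 x 153 x 68 mm; bystander; origin under its centre
- carton_b: another closed six-egg carton, 106 x 153 x 68 mm; bystander; origin under its centre
- tape_roll: roll of clear tape lying flat, 68 mm across, 24 mm high; bystander; origin under its centre
- marker: marker pen lying down, 137 mm long, 16 mm high; bystander; origin under its centre
- tag_holder: small upright price-tag holder, 50 x 78 x 55 mm; bystander; origin under its centre
- scanner: handheld code scanner lying on the table, 165 mm long, 45 mm high; bystander; origin under its centre

How it is judged (in metres and radians):
On the way:
1. a fingertip pushes the large wheel (contact force between the fingers and wheel above 0.3 N), for 0.05 s.
At the end, for the whole second after the job is handed in: The large wheel rests clicked in with its long lobe opposite the pointer (joint within 0.12 rad of 0), reached clockwise; the small wheel still stands within 0.15 rad of its mark; every bystander is within 20 mm of where it stood (value of joint wheel between -0.12 and 0.12 rad and velocity of joint wheel between -0.1 and 0.1 rad/s and value of joint small_wheel between -0.15 and 0.15 rad and distance of each of open_carton, carton_a, carton_b, tape_roll, marker, tag_holder, scanner from where it was at the start of the episode below 0.02 m); the robot touches nothing.
It fails at once if the large wheel runs past the pointer (by more than half a click) (value of joint wheel above 0.449 rad).
It fails at once if the large wheel is turned backwards, the long way round (value of joint wheel below -4.937 rad).
It fails at once if the small wheel is turned (by more than half a click) (value of joint small_wheel above 0.45 rad or value of joint small_wheel below -0.45 rad).
It fails at once if the large wheel is wrenched or pinched hard (over 30 N) (contact force between any of the arm, the fingers and wheel above 30 N).
It fails at once if a bystander is lifted or pushed away (over 30 mm) (distance of any of open_carton, carton_a, carton_b, tape_roll, marker, tag_holder, scanner from where it was at the start of the episode above 0.03 m).
It also fails if it takes over 45 s, if anything falls off the work surface, if the arm or the gripper's body presses on something with over 40 N, if the wrist force passes 120 N, or if a joint passes its speed limit or range.

### The arm

A 7-joint arm with a two-finger parallel gripper is mounted at the origin on the work surface. World frame = base frame: x ahead of the robot, y to its left, z up, the work surface at z = 0. Lengths are in mm, angles in rad, forces in N, time in s.
With the tool pointing down it reaches from about 350 to 900 mm from the base axis. Payload 8.1 kg.
Tool frame: the origin (TCP) lies on the centre line of the jaws, within the pads' length; the fingertips stand 17 mm ahead of it and the grasp point (between the pads) lies 2 mm behind it; z points along the fingers, x is the direction in which the jaws open and shut, and the axes are right-handed (so a half turn about z gives the same grasp; the last joint's range is limited). The gripper opens to 85 mm and grips with 20 to 120 N. Pads are 22 mm wide; open, the fingers measure 114 mm over their backs; the gripper's body (76 mm by 85 mm) begins 54 mm behind the grasp point. The pads swing forward as they close: fully open they stand 13 mm farther back than shut.
Start: joints at [-1.418, 0.434, 0.025, 1.573, -0.012, 1.134, -0.075], TCP at [158.164, 604.669, 248.323] pointing down, gripper open.
Joint ranges: [-2.62, 2.62], [-0.44, 2.09], [-1.27, 1.32], [0.08, 2.57], [-1.32, 4.46], [0.12, 2], [-2.74, 2.74]. Speed limits (rad/s): [2.22, 2.22, 3.01, 3.01, 3.14, 3.14, 3.14].

### API

Orientations are given as a rotation vector (axis times angle).
In Python, from plant import get_state, eyes, ticket gives the robot as it stands.
- The arm moves only by the tool carry_out, never from a script. Its argument "series" is one flat list of numbers, 4 for each row, row after row: the shift along the tool's x, y, z scaled (see below), then the turn about the tool's z scaled (see below). In form: [tx, ty, tz, spin, tx, ty, tz, spin, ...]. A call has exactly 5 rows; each row is the pose to reach, as a shift and turn from the pose measured when the call began, along the tool's axes at that moment; what a row does not reach only later rows make up. The controller multiplies each number of a shift by 20 cm and each number of a turn by 90 degrees. A row lasts 1/10 s, in which the tool goes at most 50 mm and 8.59 degrees, less where a joint would pass 70% of its speed; a pose out of reach is approached as far as the arm can. A call with a number of a shift or a turn outside -1 to 1 is refused whole. A call with a gripper value outside its range is refused whole. "hand" is the opening in per cent of the stroke, from 0 (shut) to 100 (fully open), set as the call begins (left out, the last holds). The fingers move at their own pace and stop on an object; the grip force is fixed at half the most. Time passes only in rows, so rows that repeat a pose let the fingers close, or fill a call up. It gives the time, the measured TCP pose, the force and the opening at its end, in the units of the state.
- get_state(): the state, without advancing time (a new reading comes with each control period).
- eyes.capture(name): name is "scene" or "top" or "wrist"; returns a dict with "frame" (420x560x3 uint8, red, green, blue), "camera_matrix" (3x3 intrinsics, pixels), "k1" (the pictures are not rectified: a ray, as slopes to the right and down, at radius r is drawn at 1 + k1 r^2 times it, then the intrinsics apply), "xyz" and "rotation" of the camera in the world. Camera axes: x right, y down, z forward; pixel columns grow to the right and rows downward; lengths in mm; the calibration is good to about 2 mm. A picture is of the moment at which its call begins. There is no depth.
- ticket.job_done(): hands the job in, once; it reports no verdict.
The state is a dict: "time_s": time; "joint_positions": joint angles; "joint_vel": joint speeds; "effort": joint torques, N m; "tool_pos": TCP position; "eef_rot": TCP orientation; "ft_force": force on the tool from outside, world axes, zero at the start; "torque": the same for the moment, N m; "opening": opening from 0.0 (shut) to 1.0 (fully open).
Only numpy, scipy, OpenCV 4.12 (cv2) and the standard library are available. Lean on these libraries where they do the work, as an engineer would, in place of code of your own. Each camera call takes 0.05 s, during which the arm holds its last target.

## Working session

There is one attempt and no reset: what is moved stays moved. The work goes in short steps, Python scripts to look and compute and a tool call to move; the robot and the scene stay as the last step left them, time stands still between calls to the robot, and variables do not carry over. Pictures are saved under pics/ and viewed, and the job is handed in when it is done.

Besides the shell and the picture viewer there is one more tool, called after "Emit:" as name(argument=value, ...), one argument or row to a line, values as JSON. carry_out: Moves the arm, as the interface text tells. Shifts and turns lie within -1 to 1; 1 stands for 20 cm of shift or 90 degrees of turn. Its arguments: {"type":"object","properties":{"series":{"type":"array","items":{"type":"number"}},"hand":{"type":"number"}},"required":["series"]}

```bash
ls; mkdir -p pics; python3 - <<'E'
from plant import get_state, eyes, ticket
import cv2,pickle
s=get_state();print(s)
for n in ["scene","top","wrist"]:
    c=eyes.capture(n);pickle.dump(c,open(f"pics/{n}0.pkl","wb"))
    cv2.imwrite(f"pics/{n}0.png",c["frame"][:,:,::-1]);print(n,c["camera_matrix"],c["k1"],c["xyz"],c["rotation"])
E
```

```text
pics
{'time_s': 0.0, 'joint_positions': array([-1.41758263,  0.43523811,  0.02500326,  1.57413437, -0.01161238,
        1.13399016, -0.07507936]), 'joint_vel': array([-0.00036033,  0.00188237,  0.00031668,  0.00010523, -0.00214289,
       -0.00023202,  0.00023178]), 'effort': array([-6.22134539e-04, -6.70480585e+01,  1.02478556e+00, -3.16200328e+01,
        1.54810766e-02,  1.24001177e-02, -8.03593650e-06]), 'tool_pos': array([158.08725211, 604.16414114, 247.50248297]), 'eef_rot': array([ 2.48586080e+00,  1.91915239e+00, -1.86798204e-03]), 'ft_force': array([0.21244263, 0.66677932, 0.21017066]), 'torque': array([-0.04533556, -0.01460432, -0.03246597]), 'opening': 0.9971129305557564}
scene [[491.1223208    0.         283.76096456]
 [  0.         491.1223208  211.11192695]
 [  0.           0.           1.        ]] -0.12874707558408413 [1410.80886026 -521.37605144 1064.90668049] [-2.12869672 -1.14557089  0.47934784]
top [[495.23262781   0.         280.34182602]
 [  0.         495.23262781 213.27329347]
 [  0.           0.           1.        ]] -0.014640487198993577 [ 413.05503909    9.55396623 1260.6911613 ] [-2.14349219  2.10442429 -0.16505983]
wrist [[346.00202481   0.         280.24743927]
 [  0.         346.00202481 209.07074897]
 [  0.           0.           1.        ]] 0.015601031040608303 [ 83.46361676 623.58783532 372.58366272] [2.28210037 1.76312633 0.27238875]
```

View pics/top0.png

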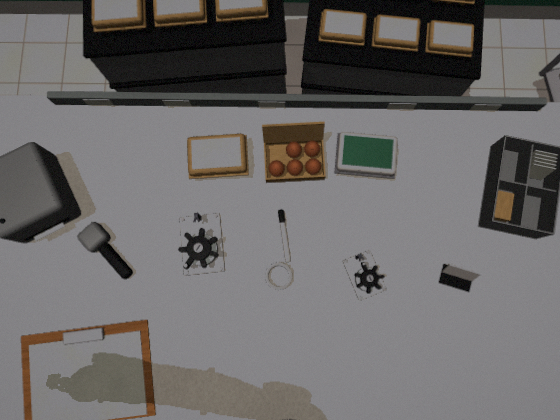

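View pics/scene0.png

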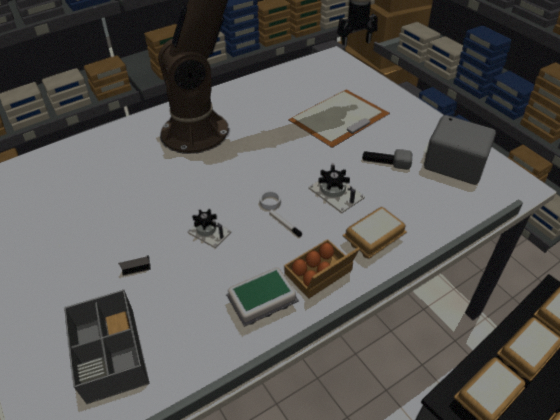

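View pics/wrist0.png

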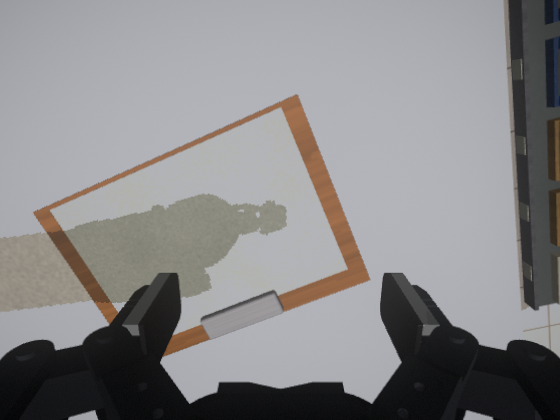

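```bash
cat > h.py <<'E'
import numpy as np,cv2,pickle
from scipy.spatial.transform import Rotation as R
from plant import get_state, eyes
def cap(n,f):
    c=eyes.capture(n);pickle.dump(c,open(f"pics/{f}.pkl","wb"));cv2.imwrite(f"pics/{f}.png",c["frame"][:,:,::-1]);return c
def load(f): return pickle.load(open(f"pics/{f}.pkl","rb"))
def Rm(c):
    r=np.asarray(c["rotation"]); return r if r.shape==(3,3) else R.from_rotvec(r).as_matrix()
def dist(c): return np.array([c["k1"],0,0,0,0.])
def p2w(c,uv,z):
    p=cv2.undistortPoints(np.array([[uv]],float),c["camera_matrix"],dist(c))[0,0]
    d=Rm(c)@np.array([p[0],p[1],1]);o=np.asarray(c["xyz"]);return o+d*(z-o[2])/d[2]
def w2p(c,P):
    M=Rm(c);r=cv2.Rodrigues(M.T)[0];t=-M.T@np.asarray(c["xyz"])
    return cv2.projectPoints(np.atleast_2d(np.array(P,float)),r,t,c["camera_matrix"],dist(c))[0][:,0]
def crop(c,x0,y0,w,h,s,f):
    cv2.imwrite(f"pics/{f}.png",cv2.resize(c["frame"][y0:y0+h,x0:x0+w,::-1],None,fx=s,fy=s,interpolation=cv2.INTER_CUBIC))
E
python3 - <<'E'
from h import *
c=load("top0");crop(c,160,190,80,100,6,"t0c")
s=load("scene0");crop(s,290,145,90,75,8,"s0c")
print(p2w(c,(198,248),60),p2w(c,(198,217),60))
print(p2w(s,(333,178),60),w2p(s,[0,0,0]))
E
```

```text
[531.78583324 230.85581447  60.        ] [608.36566127 234.53639225  60.        ]
[542.16186583 220.18360749  60.        ] [[194.10906919 130.98792405]]
```

View pics/t0c.png

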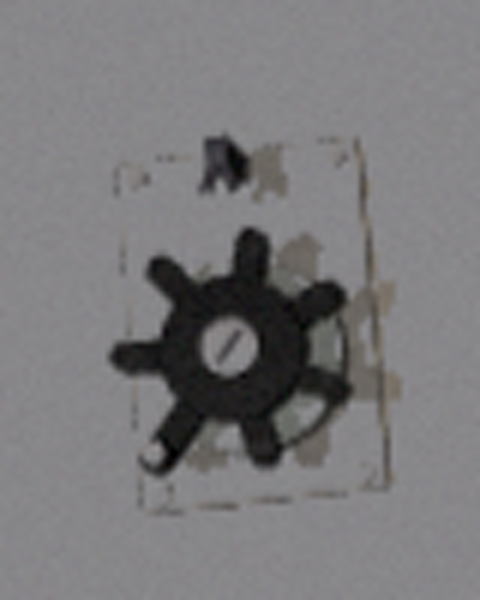

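View pics/s0c.png

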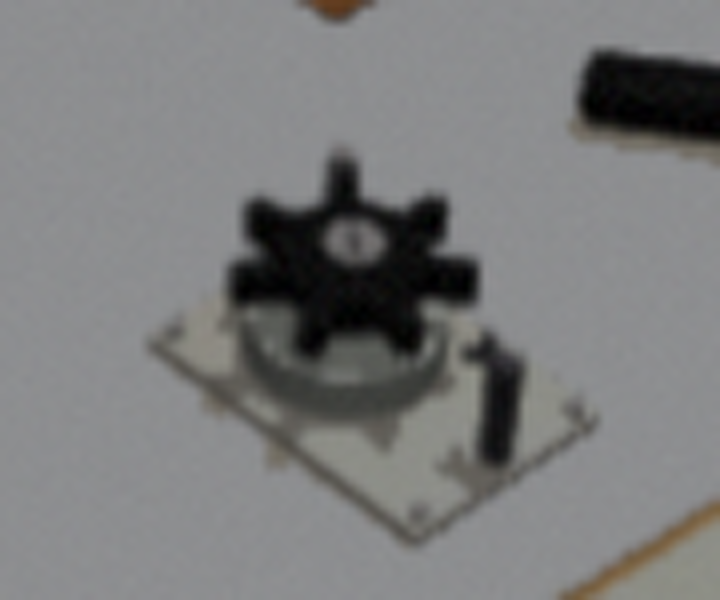

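```bash
python3 - <<'E'
from h import *
c=load("top0");T=lambda p:(160+p[0]/6-.4,190+p[1]/6-.4)
# plate corners top z=8
pl=[(118,170),(357,138),(387,487),(143,512)]
P=[p2w(c,T(p),8)[:2] for p in pl];print(np.round(P,1))
P=np.array(P);print("edges",[np.linalg.norm(P[i]-P[(i+1)%4]) for i in range(4)])
x=(P[0]+P[1]-P[2]-P[3])/2;a=np.arctan2(x[1],x[0]);ctr=P.mean(0);ax=ctr-16*np.array([np.cos(a),np.sin(a)])
print("yaw deg",np.degrees(a),"axis",ax)
h=p2w(c,T((230,345)),62)[:2];print("hub",h)
for n,p,z in [("stud",(152,455),68),("l1",(112,357),55),("l2",(155,265),55),("l3",(252,232),55),("l4",(340,290),55),("l5",(345,390),55),("l6",(267,462),55)]:
    q=p2w(c,T(p),z)[:2]-h;print(n,np.linalg.norm(q),np.degrees(np.arctan2(q[1],q[0])-a)%360)
s=load("scene0");S=lambda p:(290+p[0]/8-.4,145+p[1]/8-.4)
pl=[(148,345),(415,545),(600,422)]
P=[p2w(s,S(p),4)[:2] for p in pl];print(np.round(P,1));h=p2w(s,S((352,242)),62);print(h)
q=p2w(s,S((343,155)),66);print(q, np.degrees(np.arctan2(*(q-h)[1::-1])-a)%360)
E
```

```text
[[613.6 292.5]
 [629.2 190.4]
 [480.6 171.7]
 [468.1 274.1]]
edges [np.float64(103.37106536797207), np.float64(149.8087182249938), np.float64(103.15498235055169), np.float64(146.5774573452053)]
yaw deg 7.204924832252798 axis [532.0106728  230.14154832]
hub [533.78171179 230.75533186]
stud 53.504253808452845 140.98753383098256
l1 49.66383971022062 88.690925483593
l2 47.234804114556454 38.401813554375096
l3 47.738256611209096 346.12925423522944
l4 49.10980482132006 292.1874114806819
l5 49.467898555608464 242.95703206404835
l6 49.25982849240367 191.79162976999388
[[487.  167.1]
 [634.  186.9]
 [621.  288.7]]
[533.21718871 229.18831838  62.        ]
[493.2476061  254.96980807  66.        ] 139.97193652587617
```

```bash
python3 - <<'E'
from h import *
c=cap("top","top1");crop(c,160,190,80,100,6,"t1c")
print(get_state()["time_s"])
a=np.radians(7.4)
print(w2p(c,[[532.8+66*np.cos(a),230+66*np.sin(a),52],[532.8+80*np.cos(a),230+80*np.sin(a),60]])*1)
E
```

```text
0.2
[[196.78808811 221.52817266]
 [195.7449901  215.45344988]]
```

View pics/t1c.png

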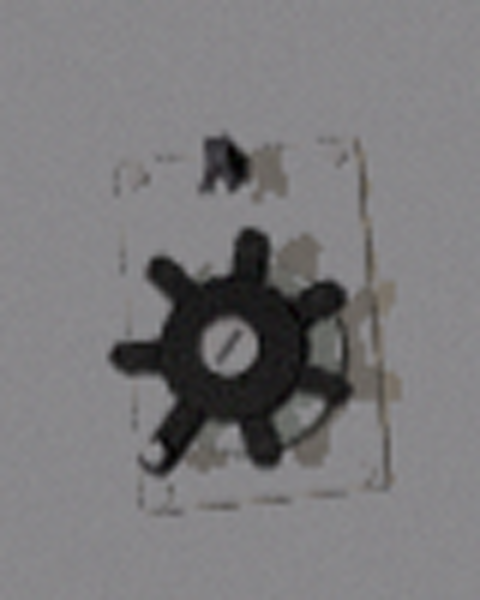

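```bash
cat >> h.py <<'E'
AX=np.array([532.8,230.]);PSI=np.radians(7.4)
def d2w(p): 
    c,s=np.cos(PSI),np.sin(PSI);return AX+np.array([c*p[0]-s*p[1],s*p[0]+c*p[1]])
def w2d(p):
    q=np.asarray(p)[:2]-AX;c,s=np.cos(PSI),np.sin(PSI);return np.array([c*q[0]+s*q[1],-s*q[0]+c*q[1]])
def status():
    s=get_state();M=R.from_rotvec(s["eef_rot"]).as_matrix()
    yaw=np.degrees(np.arctan2(M[1,0],M[0,0]))
    print("t",round(s["time_s"],2),"tcp",np.round(s["tool_pos"],1),"dial",np.round(w2d(s["tool_pos"]),1),"yaw",round(yaw,2),"tilt",np.round(M[2],3),"F",np.round(s["ft_force"],2),"op",round(s["opening"],3))
    return s,M,yaw
def plan(world,yawt=None):
    s,M,yaw=status();d=M.T@(np.asarray(world)-s["tool_pos"]);print("shift",np.round(d/200,3),"mm",np.round(d,1),"spin",None if yawt is None else round(-(yawt-yaw)/90,3))
E
python3 - <<'E'
from h import *
print(d2w((-90,-67)));plan([*d2w((-90,-67)),247],97.4)
E
```

```text
[452.17890036 151.96642843]
t 0.2 tcp [158.1 604.4 247.8] dial [-323.3  419.5] yaw 75.34 tilt [-0.001  0.    -1.   ] F [-0.28 -0.05  0.01] op 0.997
shift [-1.816  1.995  0.006] mm [-363.3  399.     1.2] spin -0.245
```

Emit:
carry_out(
  series=[-0.16,0.175,0,-0.08,-0.32,0.35,0,-0.16,-0.48,0.525,0,-0.245,-0.64,0.7,0,-0.245,-0.8,0.88,0,-0.245],
  hand=60,
)

```text
time_s: 0.7
tool_pos: [288.6, 403.3, 248.0]
eef_rot: [2.073, 2.36, -0.001]
ft_force: [2.4, 0.3, 0.6]
opening: 0.598
```

```bash
python3 - <<'E'
from h import *
plan([*d2w((-90,-67)),247],97.4)
E
```

```text
t 0.7 tcp [288.6 403.3 248. ] dial [-219.9  203.3] yaw 97.41 tilt [-0.001 -0.    -1.   ] F [2.37 0.32 0.63] op 0.598
shift [-1.352  0.649  0.006] mm [-270.3  129.8    1.2] spin 0.0
```

Emit:
carry_out(
  series=[-0.22,0.105,0,0,-0.44,0.21,0,0,-0.66,0.315,0,0,-0.88,0.42,0,0,-0.95,0.46,0,0],
)

```text
time_s: 1.2
tool_pos: [406.6, 221.7, 248.3]
eef_rot: [2.079, 2.352, -0.002]
ft_force: [-0.1, 0.1, -0.3]
opening: 0.601
```

```bash
python3 - <<'E'
from h import *
plan([*d2w((-90,-67)),100],97.4)
E
```

```text
t 1.2 tcp [406.6 221.7 248.3] dial [-126.2    8.1] yaw 97.05 tilt [-0.002  0.    -1.   ] F [-0.07  0.14 -0.32] op 0.601
shift [-0.373  0.183  0.742] mm [-74.5  36.6 148.5] spin -0.004
```

Emit:
carry_out(
  series=[-0.12,0.06,0.16,0,-0.24,0.12,0.34,0,-0.373,0.183,0.54,-0.004,-0.373,0.183,0.7,-0.004,-0.373,0.183,0.742,-0.004],
)

```text
time_s: 1.7
tool_pos: [450.6, 150.2, 97.3]
eef_rot: [2.075, 2.358, -0.009]
ft_force: [-0.7, 0.2, 0.7]
opening: 0.602
```

```bash
python3 - <<'E'
from h import *
status()
c=cap("scene","s2");crop(c,270,90,110,120,5,"s2c")
c=cap("wrist","w2")
c=cap("top","t2");crop(c,160,190,80,100,6,"t2c")
E
```

```text
t 1.7 tcp [450.6 150.2  97.3] dial [-91.8 -68.5] yaw 97.3 tilt [-0.004 -0.004 -1.   ] F [-0.68  0.21  0.66] op 0.602
```

View pics/s2c.png

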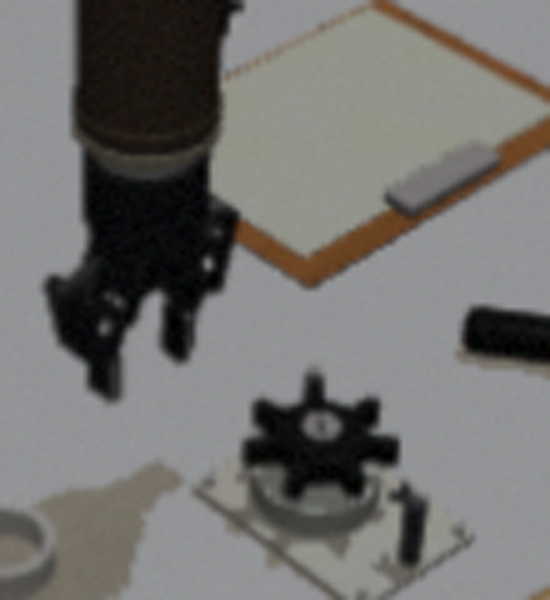

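View pics/w2.png

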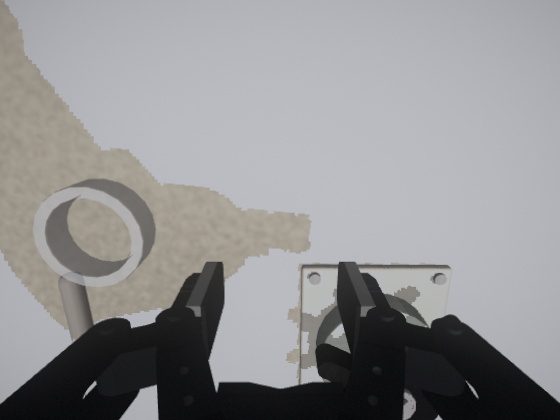

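View pics/t2c.png

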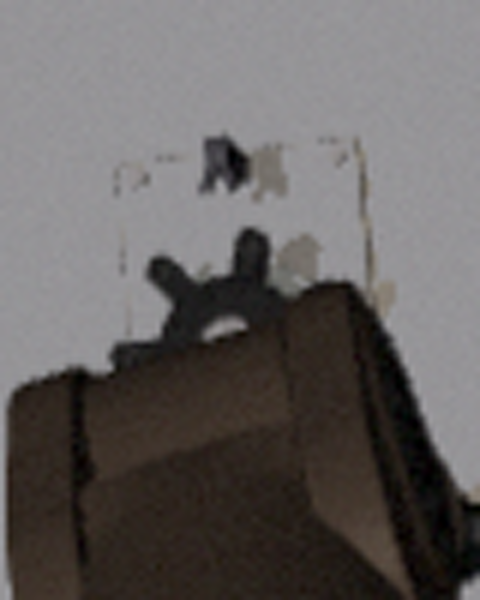

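```bash
python3 - <<'E'
from h import *
s=load("s2");M=R.from_rotvec(get_state()["eef_rot"]).as_matrix();t=get_state()["tool_pos"]
for sgn in(1,-1):
  for zz in (17,12,8,4):
    for tx in (25.5,33,40):
      P=t+M@np.array([sgn*tx,-0,zz]);print(sgn,zz,tx,np.round((w2p(s,P)[0]-[270,90])*5,0))
c=load("w2")
for sgn in(1,-1):
  for zz in (17,12,8):
    for tx,ty in((25.5,11),(25.5,-11),(40,-11)):
      P=t+M@np.array([sgn*tx,ty,zz]);print("w",sgn,zz,tx,ty,np.round(w2p(c,P)[0]))
crop(c,150,230,300,190,2.6,"w2c")
E
```

```text
1 17 25.5 [173. 354.]
1 17 33 [181. 349.]
1 17 40 [190. 345.]
1 12 25.5 [173. 348.]
1 12 33 [182. 343.]
1 12 40 [190. 338.]
1 8 25.5 [173. 343.]
1 8 33 [182. 338.]
1 8 40 [190. 333.]
1 4 25.5 [173. 338.]
1 4 33 [182. 333.]
1 4 40 [190. 328.]
-1 17 25.5 [111. 389.]
-1 17 33 [102. 394.]
-1 17 40 [ 94. 399.]
-1 12 25.5 [111. 383.]
-1 12 33 [102. 388.]
-1 12 40 [ 94. 393.]
-1 8 25.5 [112. 378.]
-1 8 33 [102. 383.]
-1 8 40 [ 94. 388.]
-1 4 25.5 [112. 373.]
-1 4 33 [102. 378.]
-1 4 40 [ 94. 383.]
w 1 17 25.5 11 [339. 303.]
w 1 17 25.5 -11 [342. 260.]
w 1 17 40 -11 [375. 260.]
w 1 12 25.5 11 [341. 310.]
w 1 12 25.5 -11 [344. 265.]
w 1 12 40 -11 [378. 265.]
w 1 8 25.5 11 [343. 315.]
w 1 8 25.5 -11 [345. 269.]
w 1 8 40 -11 [380. 269.]
w -1 17 25.5 11 [229. 303.]
w -1 17 25.5 -11 [227. 260.]
w -1 17 40 -11 [194. 260.]
w -1 12 25.5 11 [227. 310.]
w -1 12 25.5 -11 [225. 265.]
w -1 12 40 -11 [191. 265.]
w -1 8 25.5 11 [226. 315.]
w -1 8 25.5 -11 [223. 269.]
w -1 8 40 -11 [189. 269.]
```

View pics/w2c.png

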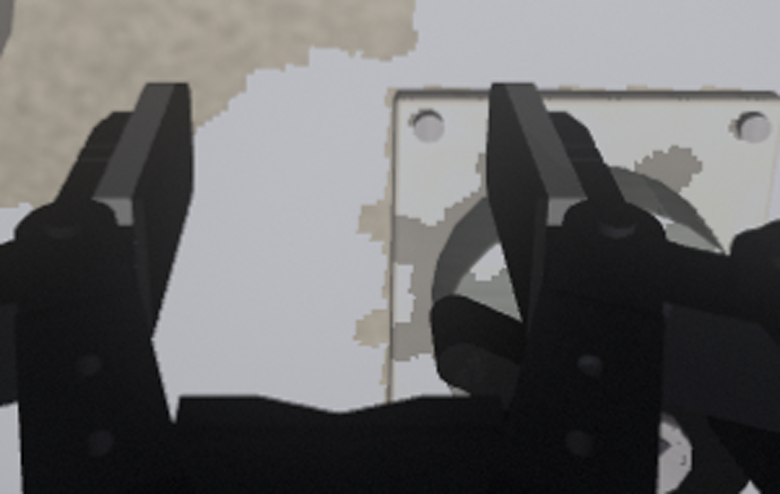

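Emit:
carry_out(
  series=[0.01,0,0.08,0,0.015,0,0.16,0,0.015,0,0.215,0,0.015,0,0.215,0,0.015,0,0.215,0],
)

```text
time_s: 2.35
tool_pos: [452.1, 155.8, 58.4]
eef_rot: [2.07, 2.36, -0.001]
ft_force: [0.8, -0.2, -0.1]
opening: 0.6
```

```bash
python3 - <<'E'
from h import *
plan([*d2w((-42,-65.5)),54],97.4)
c=cap("scene","s3");crop(c,270,90,110,120,5,"s3c")
c=cap("wrist","w3")
E
```

```text
t 2.35 tcp [452.1 155.8  58.4] dial [-89.5 -63.2] yaw 97.49 tilt [-0.002  0.001 -1.   ] F [ 0.78 -0.18 -0.1 ] op 0.6
shift [-0.012  0.238  0.022] mm [-2.4 47.5  4.4] spin 0.001
```

View pics/s3c.png

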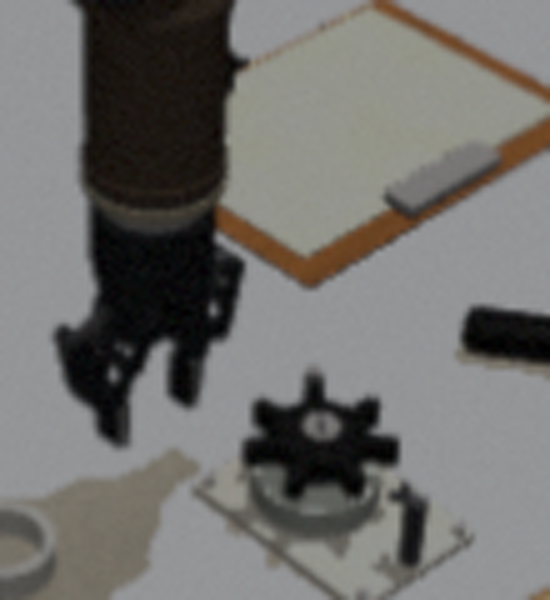

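View pics/w3.png

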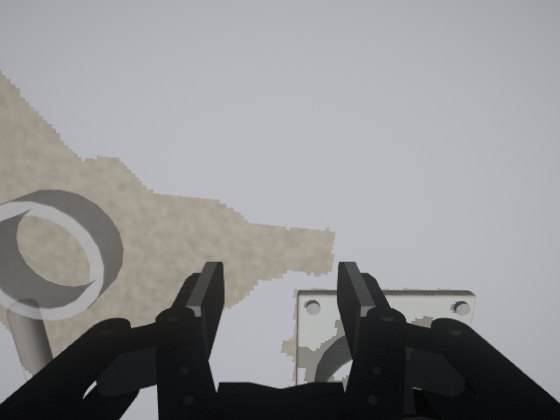

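```bash
python3 - <<'E'
from h import *
c=load("w3")
for p in [(-59,-52),(-59,52)]: print(w2p(c,[*d2w(p),8]))
E
```

```text
[[300.74947883 294.41788558]]
[[482.10312357 295.28756704]]
```

Emit:
carry_out(
  series=[-0.015,0,0.025,0,-0.015,0.08,0.025,0,-0.015,0.16,0.025,0,-0.015,0.235,0.025,0,-0.015,0.235,0.025,0],
)

```text
time_s: 2.95
tool_pos: [501.6, 158.9, 53.8]
eef_rot: [2.071, 2.358, 0.003]
ft_force: [0.3, -0.1, -0.1]
opening: 0.602
```

```bash
python3 - <<'E'
from h import *
plan([*d2w((-46,-32.5)),54],97.4)
c=cap("scene","s4");crop(c,270,90,110,120,5,"s4c")
c=cap("wrist","w4")
E
```

```text
t 2.95 tcp [501.6 158.9  53.8] dial [-40.1 -66.5] yaw 97.42 tilt [-0.001  0.004 -1.   ] F [ 0.32 -0.09 -0.11] op 0.602
shift [ 0.17  -0.029 -0.001] mm [34.  -5.9 -0.2] spin 0.0
```

View pics/s4c.png

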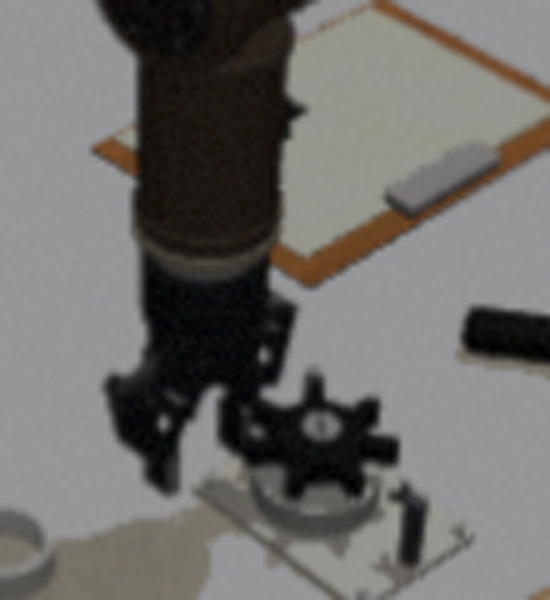

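View pics/w4.png

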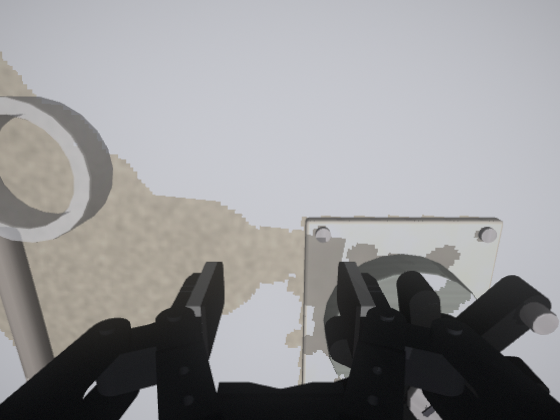

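Emit:
carry_out(
  series=[0.02,-0.005,0,0,0.04,-0.01,0,0,0.06,-0.015,0,0,0.08,-0.02,0,0,0.1,-0.025,0,0],
)

```text
time_s: 3.55
tool_pos: [491.0, 177.8, 53.4]
eef_rot: [2.071, 2.36, -0.001]
ft_force: [-0.3, -2.0, 1.1]
opening: 0.602
```

```bash
python3 - <<'E'
from h import *
plan([*d2w((-46,-32.5)),54],97.4)
c=cap("wrist","w5")
E
```

```text
t 3.55 tcp [491.  177.8  53.4] dial [-48.2 -46.4] yaw 97.45 tilt [-0.002  0.001 -1.   ] F [-0.32 -2.    1.09] op 0.602
shift [ 0.069  0.011 -0.003] mm [13.9  2.2 -0.7] spin 0.001
```

View pics/w5.png

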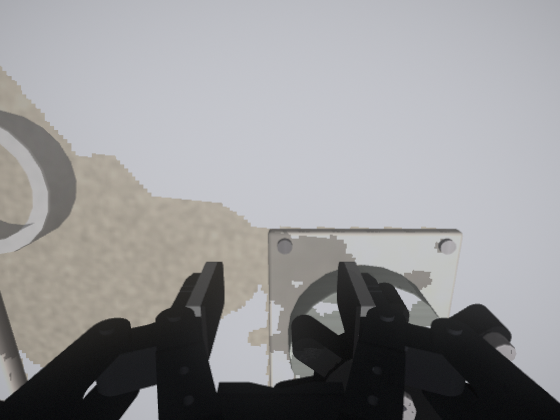

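Emit:
carry_out(
  series=[0.02,0.005,0,0,0.035,0.01,0,0,0.05,0.015,0,0,0.065,0.015,0,0,0.075,0.015,0,0],
)

```text
time_s: 4.1
tool_pos: [492.1, 194.6, 53.4]
eef_rot: [2.07, 2.361, 0.0]
ft_force: [0.2, -0.1, -0.6]
opening: 0.603
```

```bash
python3 - <<'E'
from h import *
plan([*d2w((-46,-32.5)),54],97.4)
c=cap("wrist","w6")
c=cap("scene","s6");crop(c,290,145,90,75,8,"s6c")
E
```

```text
t 4.1 tcp [492.1 194.6  53.4] dial [-45.  -29.8] yaw 97.51 tilt [-0.001  0.001 -1.   ] F [ 0.2  -0.09 -0.62] op 0.603
shift [-0.013 -0.005 -0.003] mm [-2.7 -1.  -0.6] spin 0.001
```

View pics/w6.png

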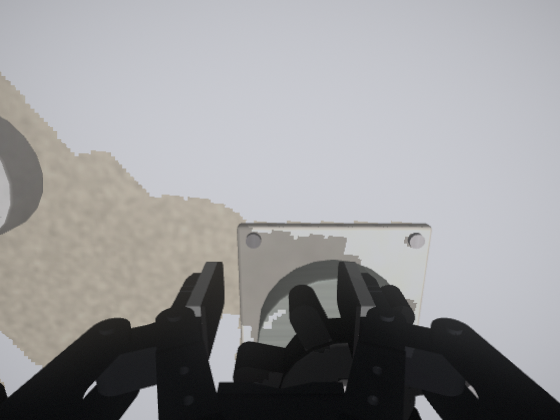

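View pics/s6c.png

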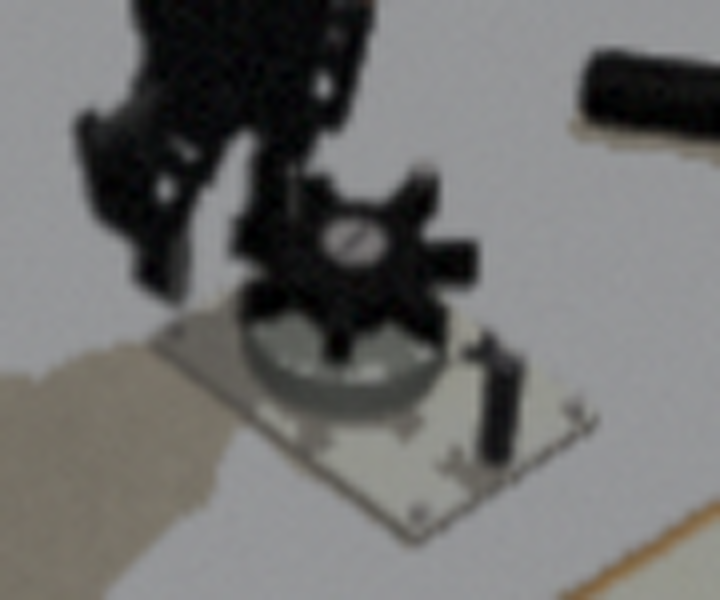

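```bash
python3 - <<'E'
from h import *
s=load("s6");S=lambda p:(290+p[0]/8-.4,145+p[1]/8-.4)
h=p2w(s,S((354,242)),62);q=p2w(s,S((425,166)),67);print(q-h,np.degrees(np.arctan2(*(q-h)[1::-1])-PSI))
for a in (77,90,103,128):
    v=np.radians(a);p=[np.cos(v)*52,np.sin(v)*52];print(a,(w2p(s,[*d2w(p),68])[0]-[290,145]+.4)*8)
E
```

```text
[-16.25725233  47.22187569   5.        ] 101.5972410463956
77 [467.05707305 187.96625539]
90 [447.95885091 171.89802092]
103 [424.28842189 158.82522832]
128 [370.4019122  144.16630104]
```

Emit:
carry_out(
  series=[0,-0.1,0,0,0,-0.2,0,0,0,-0.22,0,0,-0.1,-0.22,0,0,-0.21,-0.22,0,0],
)

```text
time_s: 4.7
tool_pos: [454.5, 147.6, 53.6]
eef_rot: [2.067, 2.363, 0.002]
ft_force: [-0.2, -0.3, -0.4]
opening: 0.601
```

```bash
python3 - <<'E'
from h import *
plan([*d2w((-42,-72)),54],97.4)
E
```

```text
t 4.7 tcp [454.5 147.6  53.6] dial [-88.3 -71.7] yaw 97.64 tilt [-0.001  0.002 -1.   ] F [-0.21 -0.31 -0.4 ] op 0.601
shift [-0.003  0.231 -0.002] mm [-0.5 46.3 -0.3] spin 0.003
```

Emit:
carry_out(
  series=[-0.005,0.07,0,0.003,-0.005,0.14,0,0.003,-0.005,0.2,0,0.003,-0.005,0.225,0,0.003,-0.005,0.225,0,0.003],
)

```text
time_s: 5.2
tool_pos: [499.9, 152.7, 53.6]
eef_rot: [2.073, 2.358, 0.002]
ft_force: [0.2, -0.2, 0.4]
opening: 0.601
```

```bash
python3 - <<'E'
from h import *
plan([*d2w((-48,-48)),54],97.4)
c=cap("wrist","w7")
c=cap("scene","s7");crop(c,290,145,90,75,8,"s7c")
E
```

```text
t 5.2 tcp [499.9 152.7  53.6] dial [-42.6 -72.4] yaw 97.36 tilt [-0.001  0.003 -1.   ] F [ 0.22 -0.16  0.44] op 0.601
shift [ 0.122 -0.027 -0.002] mm [24.4 -5.5 -0.5] spin -0.0
```

View pics/w7.png

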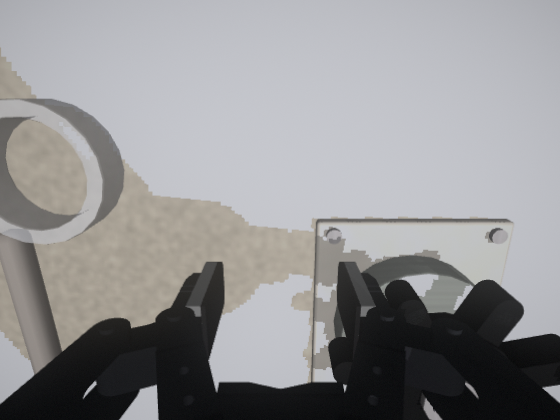

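View pics/s7c.png

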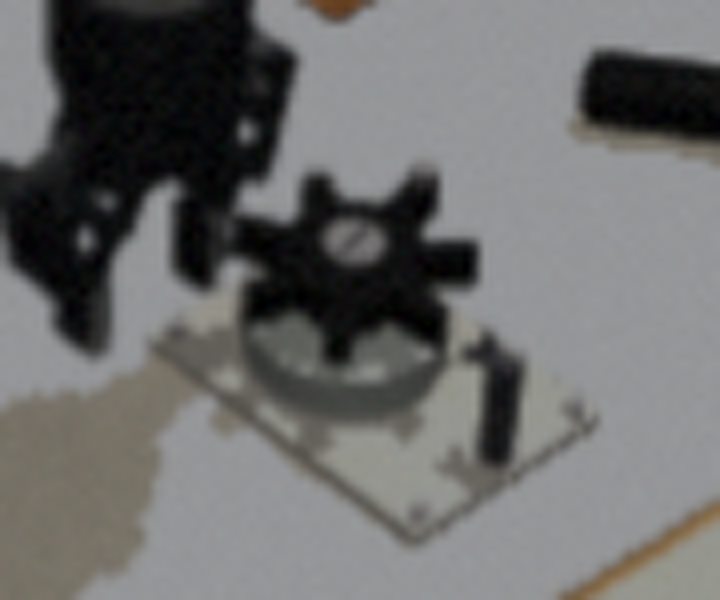

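Emit:
carry_out(
  series=[0.025,-0.005,0,0,0.05,-0.01,0,0,0.075,-0.015,0,0,0.1,-0.02,0,0,0.12,-0.025,0,0],
)

```text
time_s: 5.8
tool_pos: [488.6, 175.3, 53.0]
eef_rot: [2.073, 2.36, -0.004]
ft_force: [-2.2, -3.0, -1.2]
opening: 0.6
```

```bash
python3 - <<'E'
from h import *
plan([*d2w((-45,-32)),54],97.4)
E
```

```text
t 5.8 tcp [488.6 175.3  53. ] dial [-50.9 -48.6] yaw 97.41 tilt [-0.002 -0.002 -1.   ] F [-2.16 -2.97 -1.19] op 0.6
shift [ 0.083  0.03  -0.005] mm [16.6  5.9 -1. ] spin 0.0
```

Emit:
carry_out(
  series=[0.015,0.01,0,0,0.03,0.02,0,0,0.05,0.025,0,0,0.065,0.025,0,0,0.08,0.025,0,0],
)

```text
time_s: 6.3
tool_pos: [491.8, 192.5, 53.1]
eef_rot: [2.073, 2.36, -0.003]
ft_force: [0.3, 0.3, -0.2]
opening: 0.601
```

```bash
python3 - <<'E'
from h import *
status()
c=cap("wrist","w8")
c=cap("scene","s8");crop(c,290,145,90,75,8,"s8c")
s=c
for a in (26,38.6,51.4,64,77):
    v=np.radians(a);p=[np.cos(v)*52,np.sin(v)*52];print(a,(w2p(s,[*d2w(p),68])[0]-[290,145]+.4)*8)
E
```

```text
t 6.3 tcp [491.8 192.5  53.1] dial [-45.4 -31.9] yaw 97.41 tilt [-0.001 -0.001 -1.   ] F [ 0.34  0.26 -0.19] op 0.601
26 [482.34128373 263.89142815]
38.6 [488.28390309 245.04687623]
51.4 [487.64541367 225.31801701]
64 [480.58010986 206.27358827]
77 [467.05707305 187.96625539]
```

View pics/s8c.png

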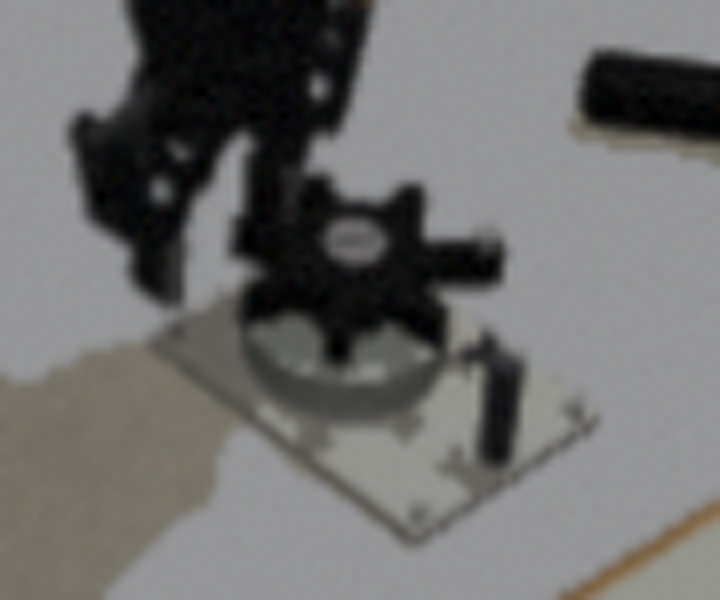

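View pics/w8.png

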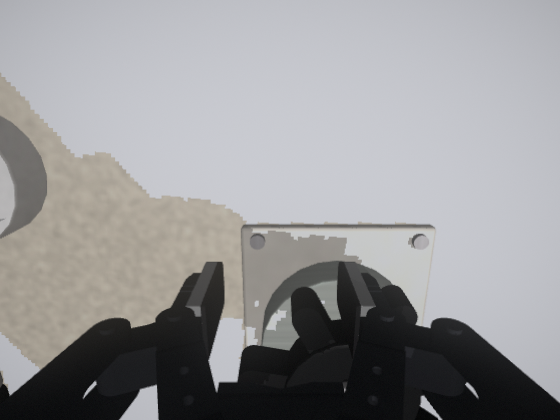

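Emit:
carry_out(
  series=[0,-0.1,0,0,0,-0.2,0,0,0,-0.22,0,0,-0.1,-0.22,0,0,-0.2,-0.22,0,0],
)

```text
time_s: 6.9
tool_pos: [453.9, 147.5, 53.4]
eef_rot: [2.07, 2.362, -0.001]
ft_force: [0.5, -0.8, -1.1]
opening: 0.599
```

```bash
python3 - <<'E'
from h import *
plan([*d2w((-42,-72)),54],97.4)
E
```

```text
t 6.9 tcp [453.9 147.5  53.4] dial [-88.9 -71.6] yaw 97.55 tilt [-0.001 -0.    -1.   ] F [ 0.46 -0.85 -1.1 ] op 0.599
shift [-0.003  0.234 -0.003] mm [-0.5 46.9 -0.6] spin 0.002
```

Emit:
carry_out(
  series=[-0.005,0.07,0,0,-0.005,0.14,0,0,-0.005,0.2,0,0,-0.005,0.23,0,0,-0.005,0.23,0,0],
)

```text
time_s: 7.4
tool_pos: [500.6, 152.8, 53.4]
eef_rot: [2.07, 2.362, -0.0]
ft_force: [-0.1, 0.1, 0.7]
opening: 0.598
```

```bash
python3 - <<'E'
from h import *
plan([*d2w((-48,-48)),54],97.4)
c=cap("wrist","w9")
c=cap("scene","s9");crop(c,290,145,90,75,8,"s9c")
E
```

```text
t 7.4 tcp [500.6 152.8  53.4] dial [-41.9 -72.4] yaw 97.54 tilt [-0.001  0.001 -1.   ] F [-0.11  0.1   0.66] op 0.598
shift [ 0.122 -0.03  -0.003] mm [24.4 -6.  -0.7] spin 0.002
```

View pics/s9c.png

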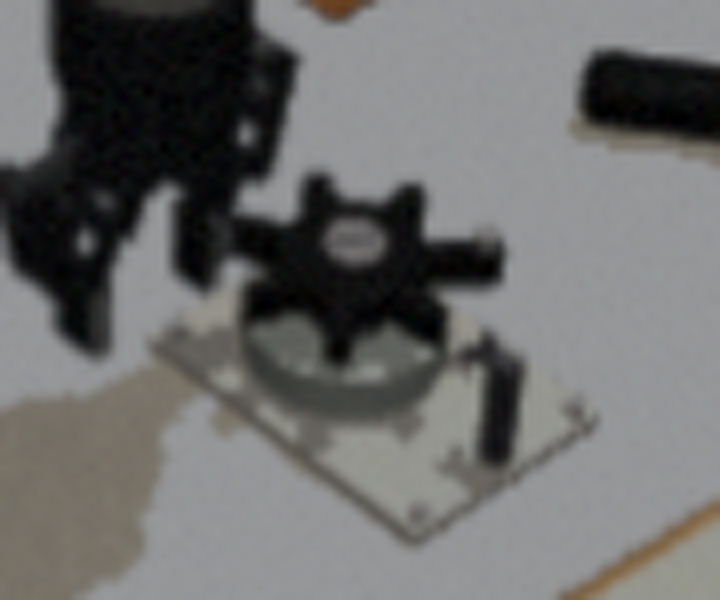

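View pics/w9.png

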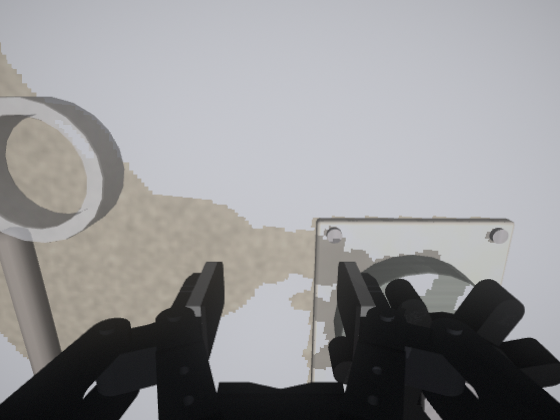

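Same configuration, one click left. I'll repeat the push a little more gently.

Emit:
carry_out(
  series=[0.025,-0.005,0,0,0.05,-0.01,0,0,0.075,-0.015,0,0,0.1,-0.02,0,0,0.12,-0.025,0,0],
)

```text
time_s: 8.0
tool_pos: [489.2, 175.3, 52.8]
eef_rot: [-2.069, -2.363, 0.006]
ft_force: [-1.6, -2.0, -0.1]
opening: 0.6
```

```bash
python3 - <<'E'
from h import *
plan([*d2w((-45,-32)),54],97.4)
E
```

```text
t 8.0 tcp [489.2 175.3  52.8] dial [-50.3 -48.6] yaw 97.58 tilt [-0.002 -0.004 -1.   ] F [-1.62 -2.01 -0.13] op 0.6
shift [ 0.083  0.027 -0.006] mm [16.6  5.3 -1.3] spin 0.002
```

Emit:
carry_out(
  series=[0.01,0.01,0,0,0.02,0.02,0,0,0.03,0.025,0,0,0.04,0.025,0,0,0.05,0.025,0,0],
)

```text
time_s: 8.5
tool_pos: [493.3, 186.3, 52.9]
eef_rot: [-2.07, -2.363, 0.005]
ft_force: [0.5, -0.3, 0.4]
opening: 0.599
```

```bash
python3 - <<'E'
from h import *
plan([*d2w((-45,-32)),54],97.4)
c=cap("scene","s10");crop(c,290,145,90,75,8,"s10c")
E
```

```text
t 8.5 tcp [493.3 186.3  52.9] dial [-44.8 -38.3] yaw 97.57 tilt [-0.002 -0.003 -1.   ] F [ 0.55 -0.31  0.43] op 0.599
shift [ 0.031 -0.001 -0.006] mm [ 6.3 -0.2 -1.1] spin 0.002
```

View pics/s10c.png

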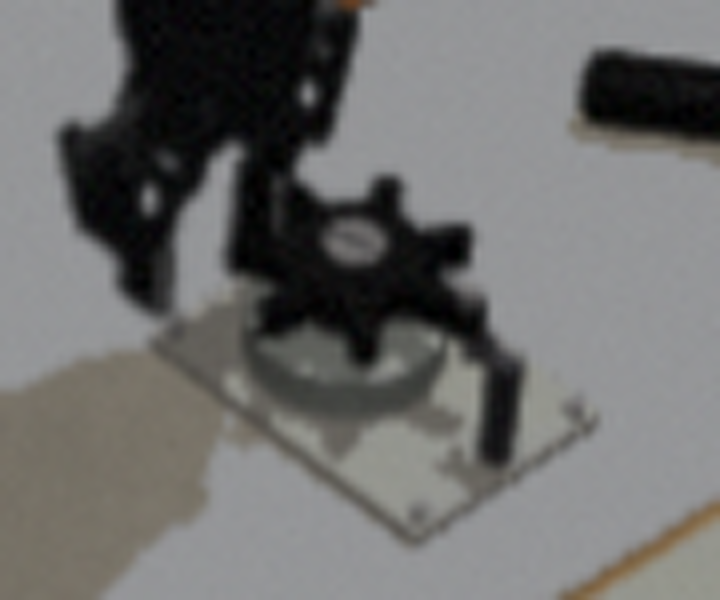

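```bash
python3 - <<'E'
from h import *
status()
c=cap("scene","s11");crop(c,320,160,50,45,14,"s11c")
for a in (-10,0,10,20,30):
    v=np.radians(a);print(a,[np.round((w2p(c,[*d2w([np.cos(v)*r,np.sin(v)*r]),z])[0]-[320,160]+.4)*14) for r,z in((52,68),(60,52))])
E
```

```text
t 8.55 tcp [493.3 186.8  52.9] dial [-44.8 -37.8] yaw 97.59 tilt [-0.001 -0.003 -1.   ] F [-1.17  0.25  0.86] op 0.599
-10 [array([337., 326.]), array([353., 402.])]
0 [array([369., 310.]), array([389., 383.])]
10 [array([395., 290.]), array([419., 360.])]
20 [array([415., 267.]), array([442., 333.])]
30 [array([429., 242.]), array([458., 304.])]
```

View pics/s11c.png

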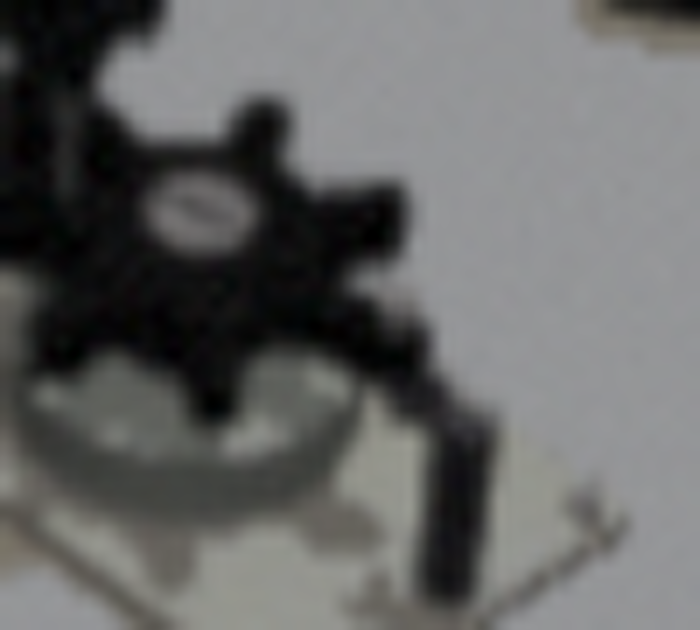

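Emit:
carry_out(
  series=[0,0,0,0,0,0,0,0,0,0,0,0,0,0,0,0,0,0,0,0],
)

```text
time_s: 9.1
tool_pos: [493.1, 186.5, 52.9]
eef_rot: [-2.069, -2.363, 0.005]
ft_force: [0.3, -0.4, 0.1]
opening: 0.6
```

```bash
python3 - <<'E'
from h import *
status()
c=cap("scene","s12");crop(c,320,160,50,45,14,"s12c")
E
```

```text
t 9.1 tcp [493.1 186.5  52.9] dial [-44.9 -38. ] yaw 97.59 tilt [-0.001 -0.003 -1.   ] F [ 0.28 -0.37  0.07] op 0.6
```

View pics/s12c.png

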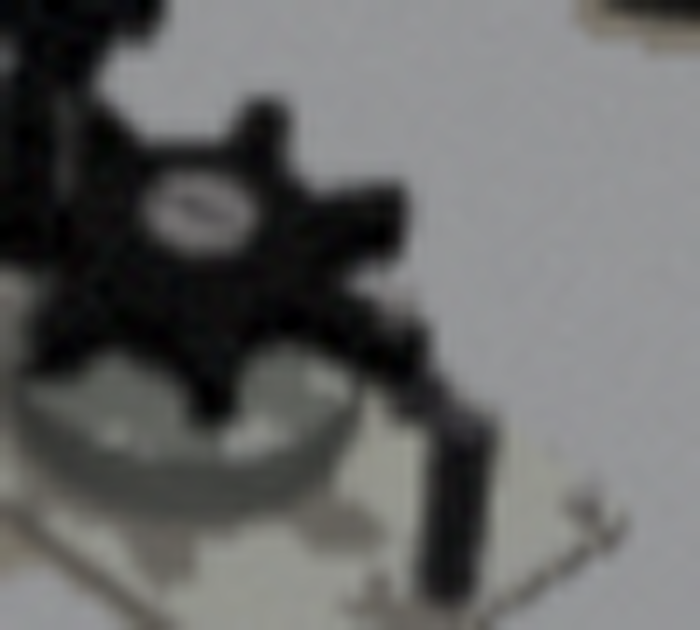

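Emit:
carry_out(
  series=[0,-0.1,0,0,0,-0.2,0,0,0,-0.25,0,0,-0.03,-0.25,-0.2,0,-0.15,-0.25,-0.45,0],
)

```text
time_s: 9.65
tool_pos: [446.3, 154.0, 138.2]
eef_rot: [-2.064, -2.366, 0.009]
ft_force: [1.1, 0.7, 1.2]
opening: 0.6
```

Emit:
carry_out(
  series=[-0.2,0,-0.1,0,-0.4,0,-0.2,0,-0.6,0,-0.2,0,-0.8,0,-0.2,0,-0.9,0,-0.2,0],
)

```text
time_s: 10.15
tool_pos: [471.4, -28.0, 179.2]
eef_rot: [-2.069, -2.363, 0.008]
ft_force: [-0.7, 0.1, -0.2]
opening: 0.601
```

```bash
python3 - <<'E'
from h import *
status()
c=cap("top","t13");crop(c,160,190,80,100,6,"t13c")
c=cap("scene","s13");crop(c,320,160,50,45,14,"s13c")
E
```

```text
t 10.15 tcp [471.4 -28.  179.2] dial [ -94.1 -248. ] yaw 97.59 tilt [-0.003 -0.004 -1.   ] F [-0.65  0.14 -0.24] op 0.601
```

View pics/t13c.png

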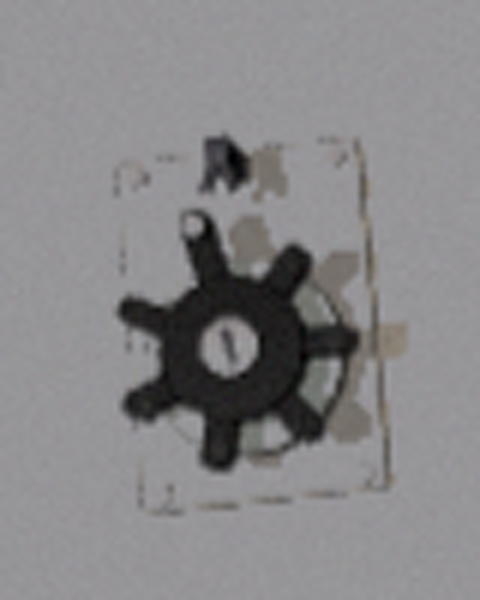

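View pics/s13c.png

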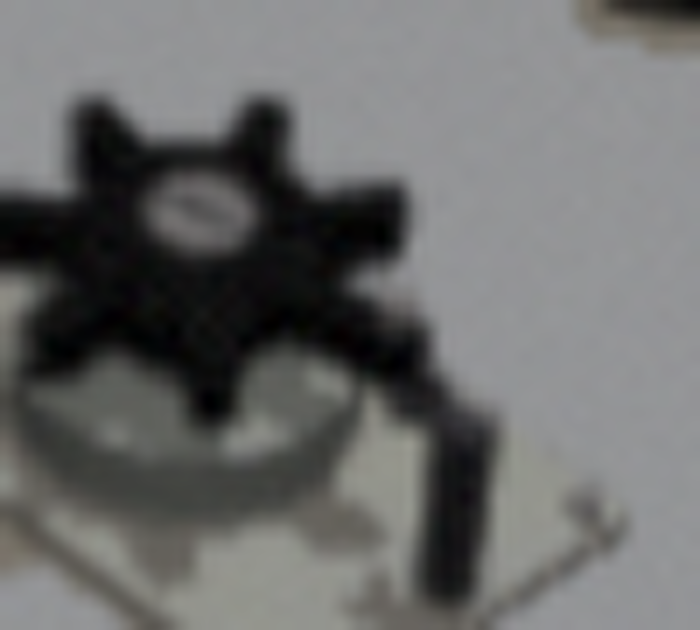

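```bash
python3 - <<'E'
from h import *
c=load("t13");T=lambda p:(160+p[0]/6-.4,190+p[1]/6-.4)
h=p2w(c,T((229,346)),62)[:2];print(h)
for n,p,z in [("stud",(193,225),68),("l",(125,307),55),("l",(132,407),55),("l",(219,468),55),("l",(315,433),55),("l",(355,340),55),("l",(300,252),55),("ptip",(222,190),52)]:
    q=p2w(c,T(p),z)[:2]-h;print(n,np.linalg.norm(q),np.degrees(np.arctan2(q[1],q[0])-PSI)%360)
crop(c,180,205,40,40,15,"t13d");crop(load("t13"),345,245,50,60,10,"t13e")
E
```

```text
[533.36730103 231.14303644]
stud 51.023188301714306 10.823586567511455
l 47.53520925909911 63.03336302376147
l 46.89469676218282 114.70730110186567
l 49.051987505772445 169.10901325785463
l 49.1482862094101 218.72980870003178
l 50.3346783135605 267.28039258895063
l 47.662199596761944 319.439107568054
ptip 65.99953537653911 359.43703599334515
```

View pics/t13d.png

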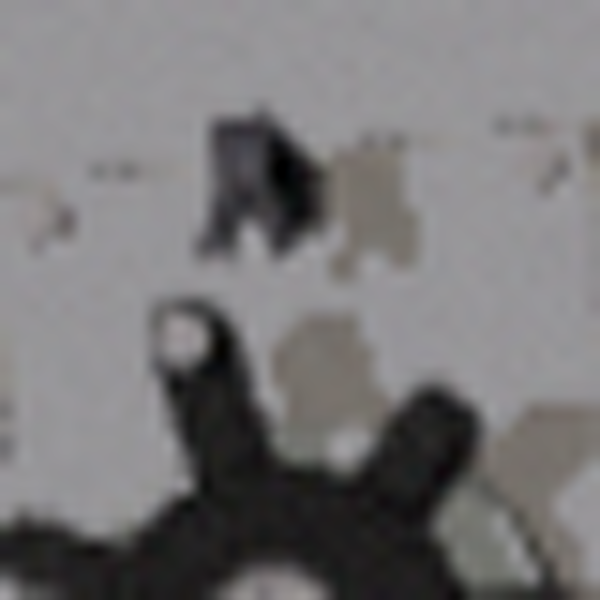

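View pics/t13e.png

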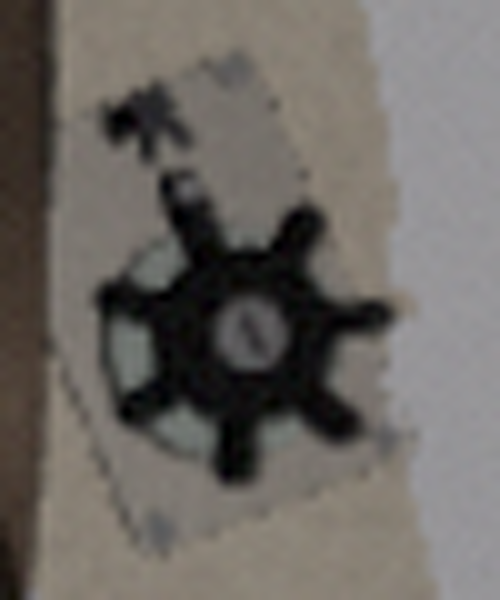

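```bash
python3 - <<'E'
from h import *
plan([*d2w((-94,-40)),100],97.4)
E
```

```text
t 10.25 tcp [471.4 -27.8 178.9] dial [ -94.1 -247.7] yaw 97.49 tilt [-0.003 -0.005 -1.   ] F [-0.37  0.93  0.38] op 0.6
shift [1.04  0.004 0.391] mm [208.    0.8  78.3] spin 0.001
```

Emit:
carry_out(
  series=[0.23,0,0,0,0.46,0,0,0,0.68,0,0.08,0,0.88,0,0.16,0,1.0,0,0.2,0],
)

```text
time_s: 10.75
tool_pos: [443.6, 174.8, 137.3]
eef_rot: [-2.064, -2.365, 0.009]
ft_force: [-0.1, -0.2, 0.3]
opening: 0.601
```

```bash
python3 - <<'E'
from h import *
plan([*d2w((-94,-41)),53.5],97.4)
E
```

```text
t 10.75 tcp [443.6 174.8 137.3] dial [-95.6 -43.2] yaw 97.76 tilt [-0.002 -0.006 -1.   ] F [-0.07 -0.17  0.29] op 0.601
shift [0.012 0.011 0.419] mm [ 2.4  2.1 83.8] spin 0.004
```

Emit:
carry_out(
  series=[0.012,0,0.15,0.004,0.012,0,0.3,0.004,0.012,0,0.4,0.004,0.012,0,0.419,0.004,0.012,0,0.419,0.004],
)

```text
time_s: 11.25
tool_pos: [442.3, 177.5, 53.3]
eef_rot: [-2.071, -2.359, 0.01]
ft_force: [-0.2, 0.0, -1.3]
opening: 0.599
```

```bash
python3 - <<'E'
from h import *
plan([*d2w((-45,-41)),53.5],97.4)
E
```

```text
t 11.25 tcp [442.3 177.5  53.3] dial [-96.5 -40.4] yaw 97.44 tilt [-0.002 -0.007 -1.   ] F [-0.2   0.04 -1.27] op 0.599
shift [-0.003  0.257 -0.003] mm [-0.6 51.5 -0.6] spin 0.0
```

Emit:
carry_out(
  series=[-0.003,0.08,0,0,-0.003,0.16,0,0,-0.003,0.23,0,0,-0.003,0.255,0,0,-0.003,0.255,0,0],
)

```text
time_s: 11.75
tool_pos: [493.9, 183.9, 53.9]
eef_rot: [-2.072, -2.359, 0.008]
ft_force: [0.2, -0.0, -1.0]
opening: 0.598
```

```bash
python3 - <<'E'
from h import *
plan([*d2w((-45,-31)),53.5],97.4)
c=cap("wrist","w14")
E
```

```text
t 11.75 tcp [493.9 183.9  53.9] dial [-44.5 -40.7] yaw 97.42 tilt [-0.002 -0.005 -1.   ] F [ 0.17 -0.02 -0.96] op 0.598
shift [ 0.049 -0.002  0.002] mm [ 9.7 -0.5  0.4] spin 0.0
```

View pics/w14.png

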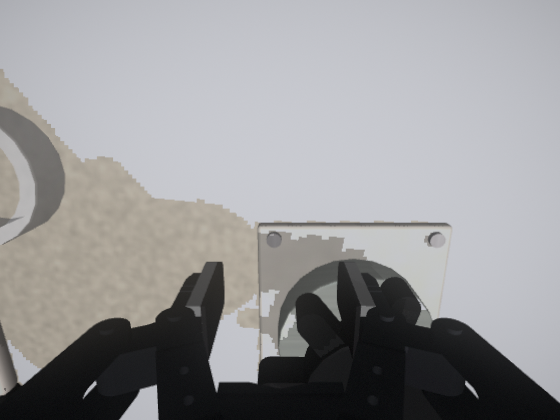

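Emit:
carry_out(
  series=[0.012,0,0,0,0.022,0,0,0,0.032,0,0,0,0.042,0,0,0,0.048,0,0,0],
)

```text
time_s: 12.3
tool_pos: [491.5, 193.5, 53.6]
eef_rot: [-2.07, -2.359, 0.009]
ft_force: [0.5, -0.0, 0.1]
opening: 0.601
```

```bash
python3 - <<'E'
from h import *
status()
c=cap("scene","s15");crop(c,320,160,50,45,14,"s15c")
E
```

```text
t 12.3 tcp [491.5 193.5  53.6] dial [-45.6 -30.9] yaw 97.46 tilt [-0.002 -0.006 -1.   ] F [ 0.47 -0.03  0.1 ] op 0.601
```

View pics/s15c.png

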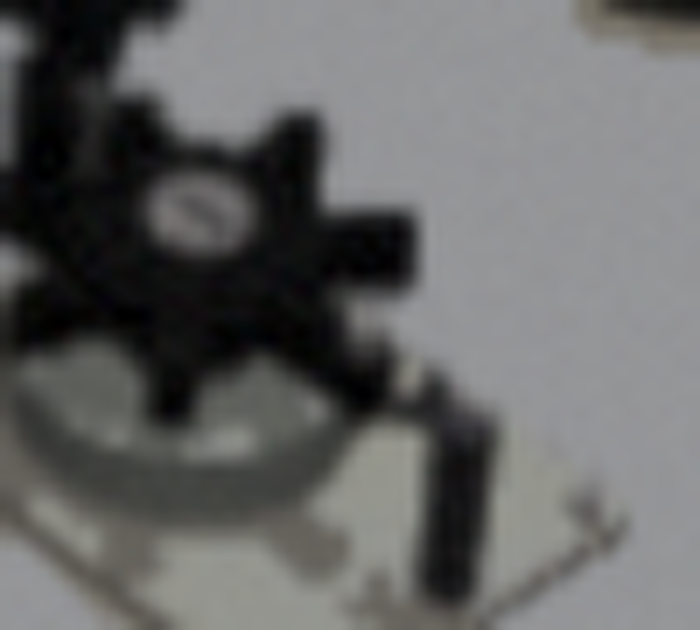

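Emit:
carry_out(
  series=[0,-0.1,0,0,0,-0.2,0,0,0,-0.25,0,0,-0.03,-0.25,-0.2,0,-0.15,-0.25,-0.45,0],
)

```text
time_s: 12.85
tool_pos: [444.9, 161.2, 139.0]
eef_rot: [-2.065, -2.362, 0.013]
ft_force: [0.8, 0.6, 0.0]
opening: 0.604
```

Emit:
carry_out(
  series=[-0.2,0,-0.1,0,-0.4,0,-0.2,0,-0.6,0,-0.2,0,-0.8,0,-0.2,0,-0.9,0,-0.2,0],
)

```text
time_s: 13.35
tool_pos: [469.7, -20.8, 180.0]
eef_rot: [-2.07, -2.359, 0.013]
ft_force: [-0.1, -0.2, 0.2]
opening: 0.601
```

```bash
python3 - <<'E'
from h import *
status()
c=cap("top","t16");crop(c,160,190,80,100,6,"t16c")
c=cap("scene","s16");crop(c,320,160,50,45,14,"s16c")
E
```

```text
t 13.35 tcp [469.7 -20.8 180. ] dial [ -94.9 -240.6] yaw 97.46 tilt [-0.003 -0.008 -1.   ] F [-0.12 -0.23  0.17] op 0.601
```

View pics/t16c.png

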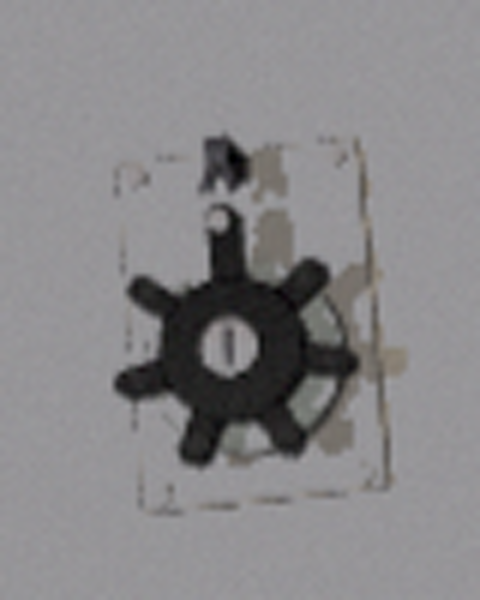

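View pics/s16c.png

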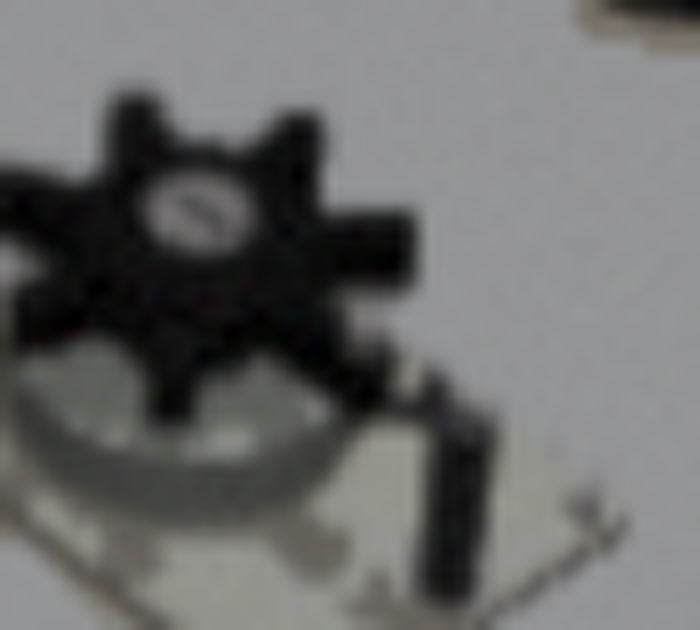

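```bash
cat > ph.py <<'E'
from h import *
def phase(f,z=60):
    c=load(f);g=cv2.cvtColor(c["frame"],cv2.COLOR_RGB2GRAY).astype(np.float32)
    best=None
    th=np.radians(np.arange(0,360,1.));
    for dx in np.arange(-3,4,.5):
        for dy in np.arange(-3,4,.5):
            acc=0
            for r in (36,39,42):
                P=np.c_[AX[0]+dx+r*np.cos(th+PSI),AX[1]+dy+r*np.sin(th+PSI),np.full(360,z)]
                uv=w2p(c,P).astype(np.float32)
                v=cv2.remap(g,uv[:,0][None],uv[:,1][None],cv2.INTER_LINEAR)[0]
                acc=acc+(np.minimum(v,90)<55)*1.0
            F=np.fft.fft(acc)[7]
            if best is None or abs(F)>best[0]: best=(abs(F),dx,dy,(-np.degrees(np.angle(F))/7)%51.43)
    print(f,np.round(best,2))
for f in ["top0","t13","t16"]: phase(f)
E
python3 ph.py
python3 - <<'E'
from h import *
c=load("t16");T=lambda p:(160+p[0]/6-.4,190+p[1]/6-.4)
h=p2w(c,T((229,346)),62)[:2]
for n,p,z in [("stud",(217,221),68)]:
    q=p2w(c,T(p),z)[:2]-h;print(n,np.linalg.norm(q),np.degrees(np.arctan2(q[1],q[0])-PSI))
E
```

```text
top0 [305.37  -1.    -1.    36.86]
t13 [299.92  -0.5   -2.    12.04]
t16 [ 2.9395e+02 -5.0000e-01 -1.5000e+00  7.0000e-02]
stud 50.665222104414156 -0.3250555897133609
```

Emit:
carry_out(
  series=[0,0,-0.1,0,0,0,-0.2,0,0,0,-0.2,0,0,0,-0.2,0,0,0,-0.2,0],
)

```text
time_s: 13.95
tool_pos: [469.6, -19.8, 219.1]
eef_rot: [-2.071, -2.357, 0.014]
ft_force: [-0.7, 0.4, -0.1]
opening: 0.602
```

```bash
python3 - <<'E'
from h import *
status()
cap("top","t17");cap("scene","s17")
import ph; ph.phase("t17")
from plant import ticket
print(ticket.job_done())
E
```

```text
t 13.95 tcp [469.6 -19.8 219.1] dial [ -94.8 -239.6] yaw 97.41 tilt [-0.003 -0.009 -1.   ] F [-0.65  0.36 -0.08] op 0.602
top0 [305.37  -1.    -1.    36.86]
t13 [299.92  -0.5   -2.    12.04]
t16 [ 2.9395e+02 -5.0000e-01 -1.5000e+00  7.0000e-02]
t17 [ 2.9454e+02 -1.0000e+00 -1.5000e+00  2.5000e-01]
the job is handed in; nothing more can be done
None
```

View pics/s17.png

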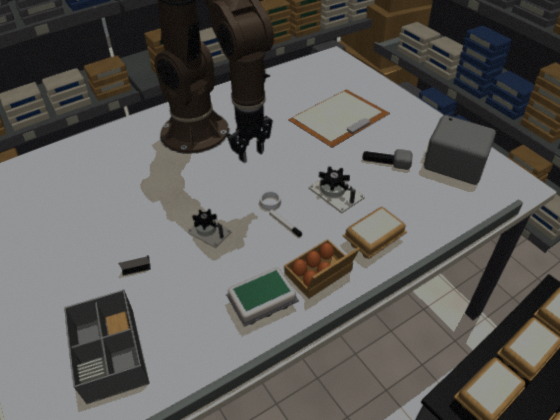

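I pushed the large wheel clockwise through three clicks with one fingertip, using about 2–4 N. The long lobe now sits opposite the pointer and never ran past it, and the job is handed in.

- **Final position:** After the third push the wheel stopped about 12° short of the pointer, where the finger had left it. The spring did not pull it in. I went back and gave it one more light push of about 10 mm.
- **Wheel angle:** The last two overhead pictures, 0.6 s apart, put the wheel within 0.3° of the pointer. The dial's direction is itself only known to about 1–2°; the limit is 7° (0.12 rad).
- **Disagreement:** The scene camera read the angle about 5° lower than the overhead camera. I relied on the overhead reading, which matched the visible pointer.
- **Everything else:** The arm ended clear of everything, with the tool at 219 mm and no contact force. In the last scene picture the small dial, cartons and other items looked unmoved; I compared them by eye and did not measure them.

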